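# Try two closures on the thread gauge and reject the one that jams

### The job

One of the two white closures with a grip bar has a bad thread. Try them on the thread gauge: set a closure down over the neck with its grip bar in line with the two steel witness blocks and screw it on clockwise. Leave the good one on the gauge, screwed fully home and hand-tight against its stop, and put the one that jams part-way into the white dish; do not force the gauge (its pointer must stay in the first half of its scale) and do not shift the other things on the bench.

Things in the scene. Friction and masses are not known exactly. Their poses are not given: they have to be found in the camera images.
- cap_1: white plastic closure standing mouth down: round skirt 54 mm across, flat top face 25 mm above its lower edge; on it a straight grip bar 46 mm long (own x), 12 mm thick (own y), from 25 to 43 mm height. Origin at the centre of its lower edge, z up; about 60 g. It may be the good or the bad one and may stand in either closure's place.
- cap_2: the second closure, outside the same as cap_1. Inside each skirt (48 mm bore), under the ends of the grip bar, are two inward lugs 5 mm wide, undersides 2 mm above the lower edge. In one of the two closures the lugs are too tall to pass the gauge thread; only trying tells which.
- gauge: thread gauge fixed to the worktop: grey base 96 (own x) by 90 (own y) by 16 mm high, origin at the centre of its underside, z up. In its middle a 68 mm steel disc, its flat top (the seat) 24 mm above the worktop, and on it a steel neck with a coarse two-start right-hand thread, 43.6 mm over the thread, top 19.5 mm above the seat. A closure has 2 mm of play all round.
- gauge_seat (a point): centre of the seat, on the thread axis; axes as gauge. A closure fully home has its origin here. Lowered with its bar along the gauge's x axis, either way round, it lands 5.9 mm above; turned clockwise (from above) it goes down evenly from 0.05 to 0.73 rad off that axis, then turns level on the seat until its lugs meet a hard stop.
- gauge_entry (a point): steel witness block on the base, 41 mm from the axis along the gauge's +x (a like one at -x); the bar starts in line with them. The stop is set anew each time, 0.95 to 1.30 rad clockwise from this line, and cannot be seen with a closure on. The bad closure jams at about 0.3 to 0.4 rad, 2.5 to 4 mm above the seat; turned back to this line it lifts off freely.
- spindle (a joint): torque reading of the gauge, rad: neck and disc yield against a spring of 5 N m per rad; 0 unloaded, grows as a closure is turned clockwise against resistance. A light push or thread friction reads up to 0.03 either way; hand-tight is over 0.05 (0.25 N m); 0.17 (0.85 N m) is forcing it. A black pointer on the disc shows it over a scale on the base that ends at 0.34.
- reject_dish: shallow white round dish fixed to the worktop, 106 mm across the rim, 27 mm high, origin at the centre of its underside; its flat inner floor is about 4 mm above the worktop. The place for the bad closure.
- vial_a: bystander: glass vial with white cap, 27 mm across, 61 mm high, standing
- vial_b: bystander: a second such vial
- tape: bystander: tape roll, 70 mm across, 20 mm high
- marker: bystander: black-capped marker pen, 139 mm long, lying
- petri: bystander: petri dish, 70 mm across, 15 mm high
- white_bottle: bystander: white screw-cap bottle, 60 mm across, 108 mm high, standing
- forceps_1: bystander: forceps 134 mm long, lying
There are look-alikes about, which are no part of the job. Leave any black or purple look-alike of the cap_1 alone.

How it is judged (in metres and radians):
On the way:
1. a closure sits down on the gauge's seat and is turned hand-tight against the stop (torque reading over 0.05) (((z of cap_1 in the frame of gauge_seat between -0.003 and 0.0013 m and horizontal distance between cap_1 and gauge_seat below 0.004 m and angle between cap_1's own z axis and vertical below 0.08 rad and value of joint spindle above 0.05 rad) or (z of cap_2 in the frame of gauge_seat between -0.003 and 0.0013 m and horizontal distance between cap_2 and gauge_seat below 0.004 m and angle between cap_2's own z axis and vertical below 0.08 rad and value of joint spindle above 0.05 rad))), for 0.1 s.
At the end, for the whole second after the job is handed in: One closure is fully home on the gauge (lower edge within 1.3 mm of the seat, within 4 mm of the axis, upright within 0.08 rad), the other lies in the white dish (its origin within 35 mm of the dish's centre and below 40 mm height); both are released and at rest (((z of cap_1 in the frame of gauge_seat between -0.003 and 0.0013 m and horizontal distance between cap_1 and gauge_seat below 0.004 m and angle between cap_1's own z axis and vertical below 0.08 rad and horizontal distance between cap_2 and reject_dish below 0.035 m and height (world z) of cap_2 between 0 and 0.04 m and linear speed of each of cap_1, cap_2 below 0.02 m/s and angular speed of each of cap_1, cap_2 below 0.2 rad/s and contact force between each of cap_1, cap_2 and the fingers below 0.2 N) or (z of cap_2 in the frame of gauge_seat between -0.003 and 0.0013 m and horizontal distance between cap_2 and gauge_seat below 0.004 m and angle between cap_2's own z axis and vertical below 0.08 rad and horizontal distance between cap_1 and reject_dish below 0.035 m and height (world z) of cap_1 between 0 and 0.04 m and linear speed of each of cap_2, cap_1 below 0.02 m/s and angular speed of each of cap_2, cap_1 below 0.2 rad/s and contact force between each of cap_2, cap_1 and the fingers below 0.2 N))); the robot touches nothing.
It fails at once if the gauge is forced: torque reading beyond 0.17 either way (value of joint spindle above 0.17 rad or value of joint spindle below -0.17 rad).
It fails at once if a bystander is shifted by more than 30 mm (distance of any of vial_a, vial_b, tape, marker, petri, white_bottle, forceps_1 from where it was at the start of the episode above 0.03 m).
It also fails if it takes over 72 s, if anything falls off the work surface, if the arm or the gripper's body presses on something with over 40 N, if the wrist force passes 120 N, or if a joint passes its speed limit or range.

### The arm

A 6-joint arm with a two-finger parallel gripper is mounted at the origin on a cart in front of the work surface, level with it; the furniture and walls round the work are solid. World frame = base frame: x ahead of the robot, y to its left, z up, the work surface at z = 0. Lengths are in mm, angles in rad, forces in N, time in s.
With the tool pointing down it reaches from about 250 to 725 mm from the base axis. Payload 4 kg.
Tool frame: the origin (TCP) lies between the finger pads; the fingertips stand 25 mm ahead of it and the grasp point (between the pads) lies 6 mm ahead of it; y points along the fingers, z is the direction in which the jaws open and shut, and the axes are right-handed (so a half turn about y gives the same grasp; the last joint's range is limited). The gripper opens to 85 mm and grips with 20 to 120 N. Pads are 22 mm wide; open, the fingers measure 114 mm over their backs; the gripper's body (76 mm by 85 mm) begins 54 mm behind the grasp point. The pads swing forward as they close: fully open they stand 13 mm farther back than shut.
Start: joints at [-1.16, 0.241, 0.005, 1.335, 0, 1.571], TCP at [199.67, -458.401, 256.306] pointing down, gripper open.
Joint ranges: [-2.72, 2.72], [-1.05, 1.87], [-1.09, 1.28], [-1.99, 2.15], [-1.42, 1.44], [-3.14, 3.14]. Speed limits (rad/s): [2.79, 2.79, 3.14, 3.14, 3.14, 3.14].

### API

Orientations are given as a 3x3 rotation matrix whose columns are the frame's x, y, z axes.
In Python, from rig import ctrl gives the robot as it stands. Calls block until the motion is done:
- ctrl.move_pose(position, orientation): joint-space move of the TCP to a pose.
- ctrl.move_straight(position, vel=150, rot=None): straight line of the TCP; rot=None keeps the orientation; vel is the mean speed in mm/s.
- ctrl.move_j(angles): joint-space move.
- ctrl.grip(opening): finger opening in mm; the grip force is fixed at half the most; returns when the fingers have stopped.
- ctrl.hold(seconds).
- ctrl.solve_ik(position, orientation): joint angles nearest the present ones, or None.
- ctrl.get_obs(): the state.
- ctrl.capture(name): name is "scene" or "top" or "wrist"; returns (picture, depth): 384x512x3 uint8, red, green, blue; 384x512 float32, mm along the optical axis (not along the pixel's ray), 0 where there is no reading.
- ctrl.camera_params(name): a dict with "fx", "fy", "cx", "cy" (pixels), "world_from_camera" (4x4, takes a point from camera to world coordinates). Camera axes: x right, y down, z forward; pixel columns grow to the right and rows downward; lengths in mm; the calibration is good to about 2 mm. The wrist camera is an equidistant fisheye: a pixel r from the principal point sees the ray r / f radians off the axis. A picture is of the moment at which its call begins: read the wrist's pose just before it. camera_params takes no time and is no camera call; for the wrist camera it gives the pose at the moment of the call.
A pose or a line that the arm cannot do raises ctrl.MotionError and nothing moves.
- ctrl.hand_in(): hands the job in, once; it reports no verdict.
The state is a dict: "time": time; "joint_positions": joint angles; "dq": joint speeds; "joint_efforts": joint torques, N m; "eef_pos": TCP position; "orientation": TCP orientation; "force": force on the tool from outside, world axes, zero at the start; "moment": the same for the moment, N m; "width": finger opening in mm.
Only numpy, scipy, OpenCV 4.12 (cv2) and the standard library are available. Lean on these libraries where they do the work, as an engineer would, in place of code of your own. Each camera call takes 0.05 s, during which the arm holds its last target. There are 200 camera calls.

## Working session

There is one attempt and no reset: what is moved stays moved. The work goes in short steps, each a Python script; the robot and the scene stay as the last script left them, time stands still between calls to the robot, and variables do not carry over. Pictures are saved under pics/ and viewed, about 8 in all and at most 12, crops included, and the job is handed in when it is done.

```bash
ls; mkdir -p pics; python3 - <<'E'
from rig import ctrl
import cv2,numpy as np
for n in ("top","scene"):
    p,d=ctrl.capture(n); cv2.imwrite(f"pics/{n}0.png",p[...,::-1]); np.save(f"{n}d.npy",d); cp=ctrl.camera_params(n); print(n,cp)
E
python3 -c "
import cv2,numpy as np
a=cv2.imread('pics/top0.png');cv2.imwrite('pics/top0b.png',cv2.resize(a,(800,600),interpolation=cv2.INTER_CUBIC))"
```

```text
pics
top {'fx': 359.70241956570493, 'fy': 359.70241956570493, 'cx': 255.45147134654508, 'cy': 190.1086170042114, 'world_from_camera': array([[-2.50504351e-02, -9.94716093e-01,  9.95608901e-02,
         3.70940520e+02],
       [-9.99551528e-01,  2.65571430e-02,  1.38369274e-02,
        -3.46211044e+01],
       [-1.64078672e-02, -9.91696188e-02, -9.94935258e-01,
         1.43625466e+03],
       [ 0.00000000e+00,  0.00000000e+00,  0.00000000e+00,
         1.00000000e+00]])}
scene {'fx': 493.38705815149126, 'fy': 493.38705815149126, 'cx': 257.8627714112936, 'cy': 195.24071941645403, 'world_from_camera': array([[-7.58424031e-01, -3.00232993e-01,  5.78492125e-01,
        -4.35289436e+02],
       [-6.51665137e-01,  3.34056951e-01, -6.80983482e-01,
         1.05331949e+03],
       [ 1.12043937e-02, -8.93457388e-01, -4.49008194e-01,
         7.77477302e+02],
       [ 0.00000000e+00,  0.00000000e+00,  0.00000000e+00,
         1.00000000e+00]])}
```

View pics/top0b.png

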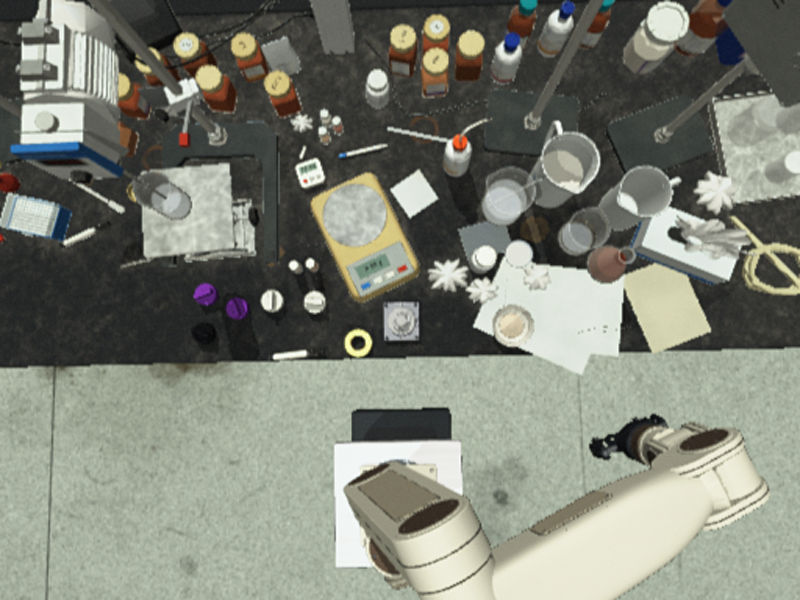

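View pics/scene0.png

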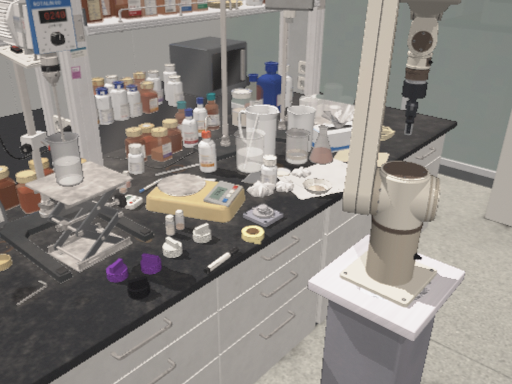

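```bash
cat > h.py <<'E'
from rig import ctrl
import cv2,numpy as np
def ray(n,u,v,cp=None):
    c=cp or ctrl.camera_params(n); T=c["world_from_camera"]
    x=(u-c["cx"])/c["fx"]; y=(v-c["cy"])/c["fy"]
    if n=="wrist":
        r=np.hypot(x,y); s=np.sin(r)/max(r,1e-9); d=np.array([x*s,y*s,np.cos(r)])
    else: d=np.array([x,y,1.])
    return T[:3,3],T[:3,:3]@d
def onplane(n,u,v,z,cp=None):
    o,d=ray(n,u,v,cp); return o+d*(z-o[2])/d[2]
def R(a):
    "tool down, jaw axis (z) at world angle a; x = approach or so"
    raise NotImplementedError
E
python3 - <<'E'
from h import *
for nm,u,v,z in [("capL",272,300,43),("capR",315,301,43),("gauge",401,321,40),("dish",512,325,27),("p",519,254,15),("bottle",483,259,108),("edge",401,355,0),("vialL",295,266,61),("vialR",312,265,61),("tape",358,343,20),("blk",203,332,43),("scale",375,295,50)]:
    print(nm,onplane("top",u/1.5625,v/1.5625,z).round())
o=ctrl.get_obs(); print(o["orientation"].round(3),o["eef_pos"],o["width"]); print(ctrl.camera_params("wrist"))
a=cv2.imread("pics/top0.png")[140:240,110:370]
cv2.imwrite("pics/crop.png",cv2.resize(a,None,fx=3,fy=3,interpolation=cv2.INTER_CUBIC))
E
```

```text
capL [511. 303.  43.]
capR [506. 195.  43.]
gauge [451. -18.  40.]
dish [ 434. -295.   27.]
p [ 615. -323.   15.]
bottle [ 590. -218.  108.]
edge [367. -16.   0.]
vialL [593. 241.  61.]
vialR [594. 199.  61.]
tape [399.  91.  20.]
blk [436. 475.  43.]
scale [516.  44.  50.]
[[-0.917 -0.001  0.399]
 [-0.399  0.002 -0.917]
 [-0.    -1.    -0.002]] [ 199.46813978 -457.94953909  255.5290845 ] 85.5562647993465
{'fx': 297.3186396354542, 'fy': 297.3186396354542, 'cx': 250.94878771553076, 'cy': 191.3915791657468, 'world_from_camera': array([[ 3.98451361e-01, -8.84867238e-01, -2.41343084e-01,
         2.60225908e+02],
       [-9.17189003e-01, -3.84673313e-01, -1.03878653e-01,
        -4.33206458e+02],
       [-9.19427257e-04,  2.62747813e-01, -9.64864105e-01,
         3.73868266e+02],
       [ 0.00000000e+00,  0.00000000e+00,  0.00000000e+00,
         1.00000000e+00]])}
```

View pics/crop.png

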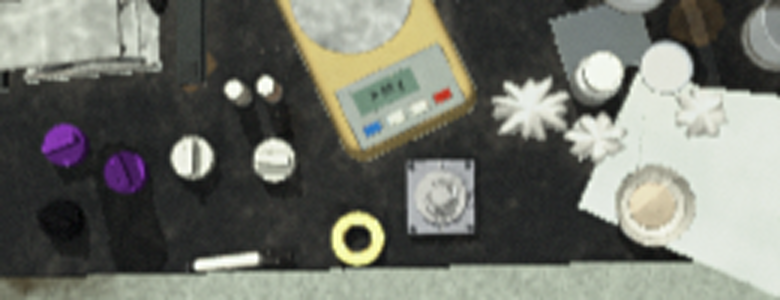

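```bash
python3 - <<'E'
s=open('h.py').read().split('def R(a)')[0]+'''def R(a):
    "tool down, jaw axis at world angle a"
    c,s=np.cos(a),np.sin(a); return np.array([[s,0,c],[-c,0,s],[0,-1,0.]])
def snap(name,cam="wrist",crop=None,f=1.5):
    cp=ctrl.camera_params(cam); p,d=ctrl.capture(cam); np.savez(f"pics/{name}.npz",p=p,d=d,cp=cp)
    cv2.imwrite(f"pics/{name}.png",cv2.resize(p[...,::-1],None,fx=f,fy=f,interpolation=cv2.INTER_CUBIC)); return p,d,cp
'''
open('h.py','w').write(s)
E
python3 - <<'E'
from h import *
ctrl.move_pose([440,120,300],R(-np.pi/2)); o=ctrl.get_obs(); print(o["time"],o["joint_positions"],o["eef_pos"],ctrl.camera_params("wrist")["world_from_camera"].round(2))
snap("w1")
E
```

```text
3.7917 [ 2.65771781e-01  1.37770155e-01 -9.30251087e-03  1.42374282e+00
 -7.96921322e-05 -2.87527256e+00] [440.07950849 119.77163523 299.98252341] [[-0.0000e+00 -9.6000e-01 -2.6000e-01  5.0626e+02]
 [-1.0000e+00  0.0000e+00 -0.0000e+00  1.1815e+02]
 [ 0.0000e+00  2.6000e-01 -9.6000e-01  4.1834e+02]
 [ 0.0000e+00  0.0000e+00  0.0000e+00  1.0000e+00]]
```

View pics/w1.png

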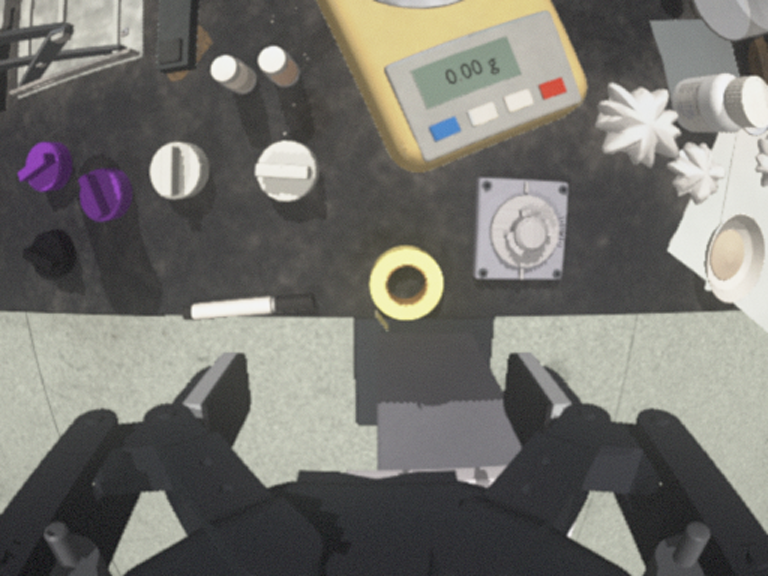

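```bash
cat >> h.py <<'E'
def cloud(d,cp):
    v,u=np.mgrid[:384,:512]; x=(u-cp["cx"])/cp["fx"]; y=(v-cp["cy"])/cp["fy"]; r=np.hypot(x,y)
    k=np.tan(r)/np.maximum(r,1e-9); T=cp["world_from_camera"]
    P=np.stack([x*k*d,y*k*d,d],-1)@T[:3,:3].T+T[:3,3]; P[d<=0]=np.nan; return P
def rect(P,c,rad,z0,z1):
    m=(np.hypot(P[...,0]-c[0],P[...,1]-c[1])<rad)&(P[...,2]>z0)&(P[...,2]<z1)
    q=P[m]; (x,y),(w,h),a=cv2.minAreaRect(q[:,:2].astype(np.float32))
    a=np.radians(a) + (0 if w>h else np.pi/2)   # direction of the long side
    return np.round([x,y,max(w,h),min(w,h),(a+np.pi/2)%np.pi-np.pi/2,np.median(q[:,2]),len(q)],3)
E
python3 - <<'E'
from h import *
z=np.load("pics/w1.npz",allow_pickle=True); P=cloud(z["d"],z["cp"].item())
for n,c in (("L",(511,303)),("R",(506,195))):
    print(n,"bar",rect(P,c,45,36,52),"whole",rect(P,c,45,15,52))
c=(451,-18)
print("gauge base",rect(P,c,80,10,60),"disc",rect(P,c,50,20,60),"neck",rect(P,c,40,36,60))
m=np.hypot(P[...,0]-c[0],P[...,1]-c[1])<60; print(np.histogram(P[m][:,2],bins=np.arange(-10,60,4)))
print("dish",rect(P,(434,-295),70,8,50)); print("table z",np.nanmedian(P[170:190,230:240,2]))
E
```

```text
L bar [ 5.12896e+02  3.06232e+02  4.54390e+01  1.30850e+01 -4.90000e-02
  4.30760e+01  3.14000e+02] whole [ 5.12432e+02  3.06069e+02  5.33750e+01  5.29940e+01 -1.03200e+00
  2.61470e+01  1.06900e+03]
R bar [506.424 198.011  45.92   12.153   1.487  43.53  330.   ] whole [ 5.06176e+02  1.96979e+02  5.30330e+01  5.18110e+01 -1.06000e-01
  2.60100e+01  1.26700e+03]
gauge base [ 453.425  -19.432   95.074   91.02     0.      18.255 3911.   ] disc [ 4.52934e+02 -1.93790e+01  6.74040e+01  6.72890e+01 -7.98000e-01
  2.55590e+01  1.75500e+03] neck [452.496 -18.901  43.263  30.898  -1.066  43.103 541.   ]
(array([   0,    0,  924,   96,   52,   51, 1798,  303,  944,  107,   83,
        123,  124,  327,    3,    0,    0]), array([-10,  -6,  -2,   2,   6,  10,  14,  18,  22,  26,  30,  34,  38,
        42,  46,  50,  54,  58]))
dish [ 4.34290e+02 -2.97611e+02  1.05774e+02  1.04920e+02 -1.34400e+00
  1.36300e+01  1.75800e+03]
table z 0.8393638708698745
```

```bash
python3 - <<'E'
from h import *
a=np.pi/2
ctrl.move_pose([500,-19,190],R(a)); p,d,cp=snap("g2"); P=cloud(d,cp)
c=(453,-19.4)
print("gauge base",rect(P,c,80,10,60),"base low",rect(P,c,80,10,21),"disc",rect(P,c,36,22,60),"neck",rect(P,c,27,40,60),"blocks",rect(P,c,60,20,60))
ctrl.move_pose([558,306,190],R(a-.049)); p,d,cp=snap("l2"); P=cloud(d,cp)
print("L",rect(P,(513,306),45,36,52),rect(P,(513,306),45,15,52)); print(ctrl.get_obs()["time"],ctrl.get_obs()["joint_positions"].round(2),ctrl.get_obs()["eef_pos"],ctrl.get_obs()["force"],ctrl.get_obs()["moment"])
E
```

```text
gauge base [ 4.52266e+02 -1.98150e+01  9.48010e+01  9.08070e+01 -5.00000e-03
  1.81440e+01  8.52500e+03] base low [ 4.52266e+02 -1.98150e+01  9.48010e+01  9.08070e+01 -5.00000e-03
  1.67310e+01  4.63600e+03] disc [ 4.52274e+02 -1.93360e+01  6.69290e+01  6.66930e+01 -9.97000e-01
  2.53840e+01  3.84900e+03] neck [452.254 -19.841  31.421  31.284  -1.296  43.787 930.   ] blocks [ 4.52653e+02 -1.99700e+01  9.13360e+01  8.15680e+01  6.00000e-03
  2.53340e+01  3.95600e+03]
L [ 5.12261e+02  3.07247e+02  4.53520e+01  1.13300e+01 -7.60000e-02
  4.36190e+01  6.47000e+02] [ 5.12229e+02  3.07298e+02  5.29600e+01  5.28390e+01 -1.17800e+00
  2.60490e+01  2.43100e+03]
7.6 [ 0.5   0.54  0.29  1.31 -0.    0.55] [558.35329773 304.39530234 190.19743203] [ 0.01966207 -0.61473036  1.31390968] [0.03061793 0.01131704 0.01877729]
```

View pics/g2.png

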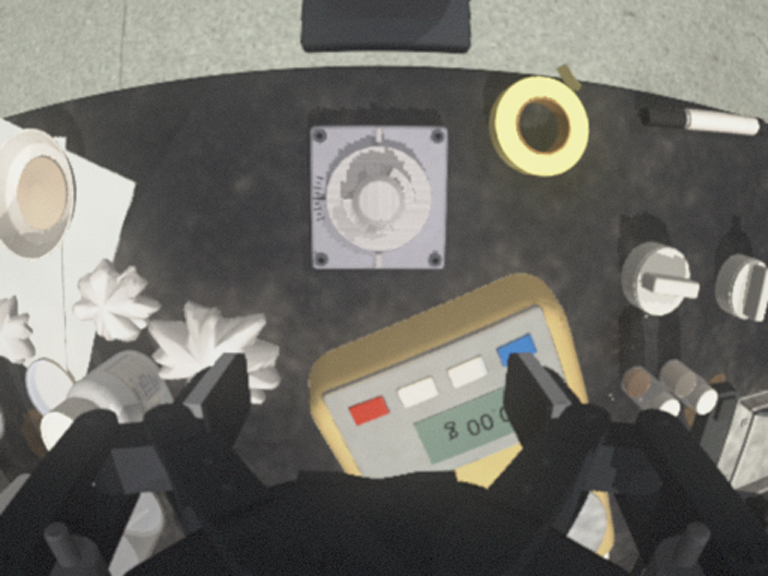

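```bash
cat >> h.py <<'E'
def st(tag=""):
    ctrl.hold(.15); o=ctrl.get_obs(); Ro=o["orientation"]; a=np.arctan2(Ro[1,2],Ro[0,2])
    print(tag,"t%.1f"%o["time"],o["eef_pos"].round(2),"a%.3f"%a,"F",o["force"].round(2),"M",o["moment"].round(3),"w%.1f"%o["width"],"j6 %.2f"%o["joint_positions"][5]); return o
E
python3 - <<'E'
from h import *
A=R(np.pi/2-.06); c=np.array([512.5,306.7])
ctrl.grip(40); st("open")
ctrl.move_pose([*c,110],A); st("above")
ctrl.move_straight([*c,52],vel=60); st("down")
ctrl.grip(5); st("grip")
ctrl.move_straight([*c,130],vel=100); st("up")
ctrl.move_pose([452.7,-19.6,130],R(np.pi/2)); st("gauge")
snap("g3")
E
```

```text
open t8.3 [557.97 306.05 189.99] a1.522 F [ 0.07  0.21 -0.38] M [-0.011 -0.01   0.026] w39.9 j6 0.55
above t8.9 [515.16 307.87 112.57] a1.510 F [-0.05  0.72 -0.87] M [-0.032 -0.056 -0.025] w39.9 j6 0.60
down t10.1 [512.88 306.94  52.59] a1.511 F [-0.16  0.33  0.23] M [ 0.039 -0.027  0.028] w40.2 j6 0.60
grip t10.7 [512.78 306.9   52.43] a1.511 F [-0.1   0.38  3.15] M [0.021 0.078 0.024] w10.4 j6 0.60
up t11.7 [511.94 306.35 128.96] a1.511 F [ 0.45 -0.15 -0.54] M [ 0.012 -0.007 -0.024] w10.4 j6 0.60
gauge t13.1 [453.32 -18.66 130.  ] a1.573 F [ 0.71 -0.49 -0.19] M [ 0.03  -0.03  -0.009] w10.3 j6 -0.04
```

View pics/g3.png

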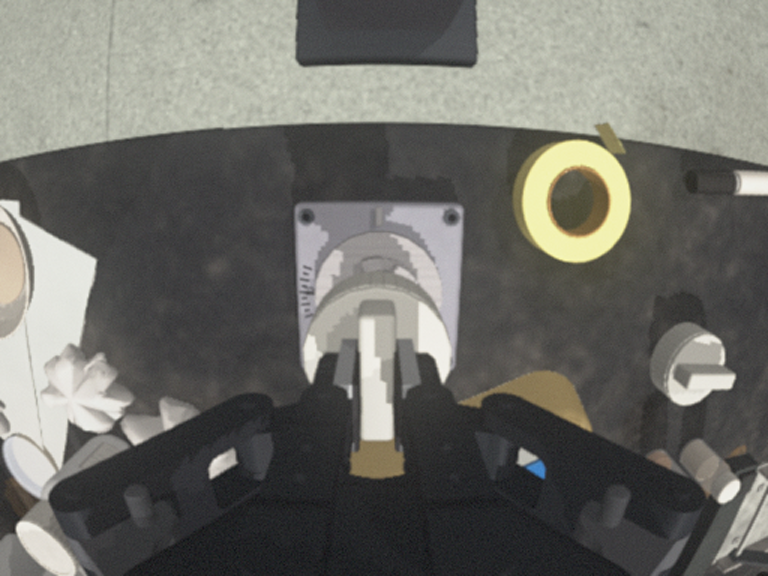

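```bash
cat >> h.py <<'E'
def held(P,o):
    "cap held at tool angle ~pi/2: bar near end & sides, skirt-face near edge relative to TCP"
    t=o["eef_pos"]; Q=P-t
    near=(abs(Q[...,0])<45)&(abs(Q[...,1])<32)&(Q[...,0]<-8)
    b=near&(Q[...,2]>-14)&(Q[...,2]<0)&(abs(Q[...,1])<9); q=Q[b]; top=Q[near&(Q[...,2]>-32)&(Q[...,2]<-20)]
    print("bar n",len(q),"x near",np.percentile(q[:,0],[0,2,5]).round(2),"y",np.percentile(q[:,1],[2,50,98]).round(2),"ztop",np.median(q[:,2]).round(2))
    if len(top)>50: print("top n",len(top),"near x",np.percentile(top[:,0],[0,1]).round(2),"y",top[:,1].min().round(2),top[:,1].max().round(2),"z",np.median(top[:,2]).round(2))
E
python3 - <<'E'
from h import *
o=st("settled"); p,d,cp=snap("g4"); held(cloud(d,cp),o)
P=cloud(d,cp);print("base front edge",np.nanmin(P[(abs(P[...,0]-404)<6)&(abs(P[...,1]+19)<40)&(P[...,2]>11)&(P[...,2]<20)][:,0]))
E
```

```text
settled t13.3 [452.91 -19.06 129.9 ] a1.572 F [0.59 0.42 0.19] M [0.05  0.011 0.033] w10.3 j6 -0.04
bar n 1031 x near [-23.6  -23.22 -23.05] y [-8.26 -1.28  8.25] ztop -8.75
top n 2119 near x [-27.6  -26.95] y -26.66 23.8 z -26.71
base front edge 404.481528244361
```

```bash
python3 - <<'E'
from h import *
z=np.load("pics/g4.npz",allow_pickle=True); P=cloud(z["d"],z["cp"].item()); p=z["p"].astype(int)
t=np.array([452.91,-19.06,129.9]); Q=P-t
m=(Q[...,2]>-12)&(Q[...,2]<-5)&(Q[...,0]<-13)&(Q[...,0]>-26)&(abs(Q[...,1])<12)
for x0 in (-23,-21,-19,-17,-15): 
    q=Q[m&(abs(Q[...,0]-x0)<1)]; print("bar",x0,len(q),(t[1]+q[:,1].min()).round(2),(t[1]+q[:,1].max()).round(2))
for x0 in (408,412,416,420):
    q=P[(abs(P[...,0]-x0)<2)&(abs(P[...,1]+19)<60)&(P[...,2]>12)&(P[...,2]<21)]; print("base",x0,q[:,1].min().round(2),q[:,1].max().round(2),q[:,1].min()/2+q[:,1].max()/2)
m=(Q[...,2]>-29)&(Q[...,2]<-24)&(abs(Q[...,0])<40)&(abs(Q[...,1])<40)
q=Q[m]; f=q[q[:,0]<-10,:2]; A=np.c_[2*f,np.ones(len(f))]
h=cv2.convexHull(f.astype(np.float32))[:,0]; r=h[h[:,0]<-12]; A=np.c_[2*r,np.ones(len(r))]; s=np.linalg.lstsq(A,(r**2).sum(1),rcond=None)[0]; print("skirt circle",s[:2]+t[:2],np.sqrt(s[2]+s[0]**2+s[1]**2))
E
```

```text
bar -23 102 -26.33 -15.75
bar -21 114 -26.82 -15.25
bar -19 110 -26.79 -15.26
bar -17 105 -26.8 -15.26
bar -15 91 -26.39 -15.19
base 408 -63.79 24.45 -19.669863308591992
base 412 -63.87 24.51 -19.678506605358415
base 416 -65.3 24.79 -20.251482930411626
base 420 -63.96 25.16 -19.402021936645085
skirt circle [452.11886772 -20.81737123] 26.378923582701173
```

```bash
python3 - <<'E'
from h import *
x,y=453.0,-18.7
ctrl.move_straight([x,y,104],vel=80,rot=R(np.pi/2)); o=st("104"); f0=o["force"][2]
for z in list(range(100,84,-3))+[84,83.2,82.6]:
    ctrl.move_straight([x,y,z],vel=30); o=st(str(z))
    if abs(o["force"][2]-f0)>6 or np.hypot(*(o["force"][:2]))>8: print("contact"); break
E
```

```text
104 t14.0 [453.47 -18.75 104.51] a1.571 F [ 1.   -0.21 -0.44] M [-0.018 -0.021  0.024] w10.4 j6 -0.04
100 t14.4 [453.05 -18.71 100.06] a1.571 F [-1.01  0.85  0.31] M [ 0.027 -0.016  0.025] w10.7 j6 -0.04
97 t14.8 [452.99 -18.69  96.97] a1.571 F [ 0.93 -0.65 -0.23] M [ 0.002 -0.022  0.042] w10.2 j6 -0.04
94 t15.2 [453.01 -18.69  94.  ] a1.571 F [ 0.04  0.24 -1.03] M [-0.012 -0.013 -0.025] w10.5 j6 -0.04
91 t15.7 [452.99 -18.7   90.99] a1.571 F [ 0.4   0.48 -0.  ] M [ 0.018 -0.06  -0.01 ] w10.6 j6 -0.04
88 t16.1 [453.01 -18.69  88.  ] a1.571 F [ 0.08 -0.33 -0.38] M [-0.007 -0.019  0.011] w10.2 j6 -0.04
85 t16.4 [452.99 -18.7   84.99] a1.571 F [-0.54 -0.21 -1.01] M [-0.03  -0.008 -0.005] w10.5 j6 -0.04
84 t16.9 [453.04 -18.7   84.02] a1.571 F [-0.5  -0.87 -0.67] M [ 0.033 -0.04   0.026] w10.1 j6 -0.04
83.2 t17.2 [453.01 -18.7   83.22] a1.571 F [ 0.49  0.18 -0.16] M [ 0.02 -0.01 -0.  ] w10.4 j6 -0.04
82.6 t17.6 [452.99 -18.68  82.59] a1.571 F [ 0.73 -0.22 -0.08] M [-0.002  0.026 -0.012] w10.5 j6 -0.04
```

```bash
cat >> h.py <<'E'
def land(x,y,z,lo):
    while z>lo:
        z-=.4; ctrl.move_straight([x,y,z],vel=20); o=ctrl.get_obs()
        if o["force"][2]>4: break
    o=st("landed %.2f"%z); return o["eef_pos"][2] if o["force"][2]>2.5 else z
def screw(x,y,zl,th,end,step=.05,mlim=.32,a0=np.pi/2,prt=2):
    "turn clockwise from th in steps, following the thread; stop at moment mlim"
    i=0
    while th<end-1e-6:
        th=min(th+step,end); z=zl-np.clip(th-.05,0,.68)/.68*5.9
        ctrl.move_straight([x,y,z],vel=12 if step>.03 else 6,rot=R(a0-th)); ctrl.hold(.04)
        M=[];F=[]
        for _ in range(3): ctrl.hold(.01); o=ctrl.get_obs(); M.append(o["moment"][2]); F.append(o["force"])
        M=np.mean(M); F=np.mean(F,0); i+=1
        Ro=o["orientation"]; a=a0-np.arctan2(Ro[1,2],Ro[0,2])
        if i%prt==0 or M>mlim: print("th %.3f act %.3f z %.2f act %.2f M %.3f F %s t %.1f w %.1f"%(th,a,z,o["eef_pos"][2],M,F.round(1),o["time"],o["width"]))
        if M>mlim or np.abs(F).max()>18: print("STOP"); break
    return th,M
E
python3 - <<'E'
from h import *
x,y=453.0,-18.7
zl=land(x,y,82.6,79.5); print(zl)
print(screw(x,y,zl,0,.30,prt=1,mlim=.25))
E
```

```text
landed 81.40 t18.6 [453.58 -18.75  81.93] a1.571 F [0.2  0.21 6.26] M [-0.054  0.048  0.002] w10.2 j6 -0.04
81.92559044419657
th 0.050 act 0.049 z 81.93 act 81.97 M -0.011 F [ 0.3 -0.3  3.4] t 18.9 w 10.3
th 0.100 act 0.098 z 81.49 act 81.72 M -0.065 F [-0.4  1.3  4.8] t 19.2 w 10.2
th 0.150 act 0.149 z 81.06 act 81.24 M -0.053 F [0.9 2.  5.1] t 19.5 w 10.1
th 0.200 act 0.199 z 80.62 act 80.81 M -0.061 F [0.8 1.2 5.3] t 19.8 w 10.2
th 0.250 act 0.249 z 80.19 act 80.42 M -0.013 F [0.9 1.9 5.6] t 20.1 w 10.1
th 0.300 act 0.299 z 79.76 act 80.19 M 0.107 F [0.7 1.4 6.7] t 20.4 w 10.0
(0.3, np.float64(0.10670796053775722))
```

```bash
python3 - <<'E'
from h import *
x,y=453.0,-18.7
print(screw(x,y,81.93,.3,.5,step=.02,prt=1,mlim=.3))
E
```

```text
th 0.320 act 0.318 z 79.59 act 80.14 M 0.167 F [0.1 1.7 7.9] t 20.8 w 10.6
th 0.340 act 0.338 z 79.41 act 80.08 M 0.252 F [-1.1  1.2  9.4] t 21.1 w 10.4
th 0.360 act 0.358 z 79.24 act 80.04 M 0.321 F [0.  1.  9.7] t 21.4 w 10.4
STOP
(0.36000000000000004, np.float64(0.3205309732186217))
```

```bash
python3 - <<'E'
from h import *
x,y=453.0,-18.7
for th,z in ((.28,80.4),(.15,81.5),(0.04,82.2),(0,82.4)):
    ctrl.move_straight([x,y,z],vel=20,rot=R(np.pi/2-th))
st("back")
ctrl.move_straight([x,y,88],vel=30); st("lift")
ctrl.move_straight([x,y,130],vel=120)
ctrl.move_pose([434.3,-297,130],R(np.pi/2)); 
ctrl.move_straight([434.3,-297,62],vel=100); o=st("dish")
z=62
while z>54:
    z-=1; ctrl.move_straight([434.3,-297,z],vel=30); o=ctrl.get_obs()
    if o["force"][2]>4: break
st("down"); ctrl.grip(30); st("rel"); ctrl.move_straight([434.3,-297,150],vel=180); 
# view cap R with its grasp orientation
a=3.058; x_t=np.array([np.sin(a),-np.cos(a)])
ctrl.move_pose([506.3+45*x_t[0],197.5+45*x_t[1],190],R(a)); ctrl.grip(40); o=st("R view")
p,d,cp=snap("r2"); P=cloud(d,cp); print(rect(P,(506,197),45,36,52),rect(P,(506,197),45,15,52))
p,d,cp=snap("s2","scene",f=1)
cv2.imwrite("pics/s2c.png",cv2.resize(p[130:300,130:400,::-1],None,fx=2.8,fy=2.8,interpolation=cv2.INTER_CUBIC))
E
```

```text
back t22.6 [452.78 -18.74  82.18] a1.569 F [-0.21  0.21  0.89] M [ 0.004 -0.018  0.027] w10.6 j6 -0.04
lift t23.1 [452.88 -18.69  87.93] a1.571 F [ 0.06  0.15 -0.94] M [-0.014 -0.019  0.047] w10.2 j6 -0.04
dish t25.6 [ 434.93 -297.38   62.87] a1.571 F [ 0.64 -0.64 -0.72] M [-0.051  0.013 -0.006] w10.6 j6 -0.60
down t27.5 [ 434.63 -297.13   55.95] a1.571 F [-0.66  0.92  7.55] M [0.221 0.285 0.016] w10.4 j6 -0.60
rel t28.0 [ 434.16 -296.95   54.75] a1.571 F [ 0.26 -0.6   0.95] M [-0.02   0.014  0.009] w29.7 j6 -0.60
R view t31.1 [510.2  242.03 190.03] a3.057 F [ 0.16  0.11 -0.22] M [-0.03   0.042 -0.037] w39.7 j6 -1.04
[506.302 199.029  45.572  11.163   1.465  43.579 625.   ] [5.05971e+02 1.98301e+02 5.26300e+01 5.24420e+01 3.48000e-01 2.59760e+01
 2.40600e+03]
```

View pics/s2c.png

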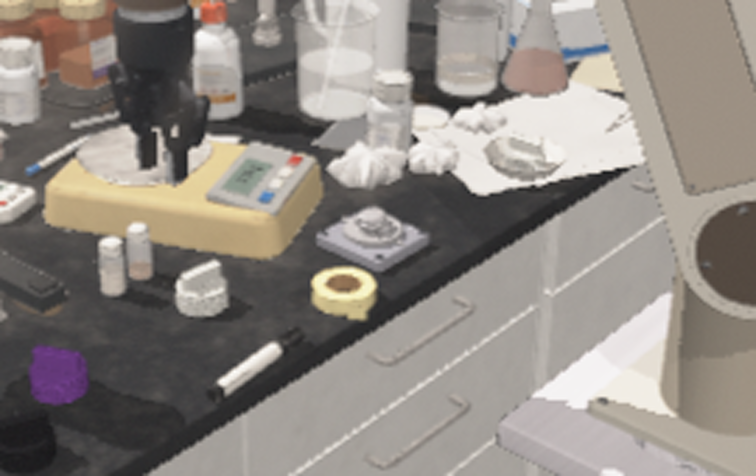

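```bash
python3 - <<'E'
from h import *
c=[506.3,198.2]
ctrl.move_pose([*c,110],R(3.047)); 
ctrl.move_straight([*c,54],vel=80); ctrl.move_straight([*c,52.4],vel=20); st("down")
ctrl.grip(5); st("grip")
ctrl.move_straight([*c,130],vel=120)
ctrl.move_pose([453,-18.7,130],R(np.pi/2)); ctrl.hold(.3); o=st("gauge")
p,d,cp=snap("g5"); P=cloud(d,cp); held(P,o)
Q=P-o["eef_pos"]; m=(Q[...,2]>-12)&(Q[...,2]<-5)&(abs(Q[...,0]+19)<3)&(abs(Q[...,1])<12); q=Q[m]; print("bar y rel",np.percentile(q[:,1],[1,99]))
E
```

```text
down t32.9 [506.45 198.23  52.63] a3.047 F [-0.28  0.78 -0.18] M [ 0.001  0.033 -0.028] w40.3 j6 -1.10
grip t33.4 [506.53 198.25  52.63] a3.047 F [0.77 0.71 1.92] M [-0.044  0.024  0.031] w10.7 j6 -1.10
gauge t35.6 [453.11 -18.35 129.97] a1.572 F [0.04 0.12 0.13] M [-0.033 -0.024  0.002] w10.5 j6 -0.04
bar n 895 x near [-21.17 -20.91 -20.68] y [-8.21 -1.27  8.33] ztop -8.95
top n 1807 near x [-24.93 -24.49] y -26.2 22.64 z -26.92
bar y rel [-7.74835564  3.81514617]
```

```bash
sed -i 's/def screw(x,y,zl,th,end,step=.05,mlim=.32,a0=np.pi\/2,prt=2):/def screw(x,y,zl,th,end,step=.05,mlim=.32,a0=np.pi\/2,prt=2,off=2.3):/; s/ctrl.move_straight(\[x,y,z\],vel=12 if step>.03 else 6,rot=R(a0-th))/ctrl.move_straight([x-off*np.sin(a0-th),y+off*np.cos(a0-th),z],vel=12 if step>.03 else 6,rot=R(a0-th))/' h.py
grep -n "off\*" h.py; python3 - <<'E'
from h import *
x,y=450.7,-18.7
ctrl.move_straight([x,y,104],vel=80,rot=R(np.pi/2)); o=st("104")
ok=True
for z in (98,94,90,86,83.2):
    ctrl.move_straight([x,y,z],vel=40); o=st(str(z))
    if abs(o["force"]).max()>6: print("contact"); ok=False; break
if ok:
    zl=land(x,y,83.2,79.5); print(zl)
    print(screw(453,y,zl,0,.5,prt=1,mlim=.25))
E
```

```text
47:        ctrl.move_straight([x-off*np.sin(a0-th),y+off*np.cos(a0-th),z],vel=12 if step>.03 else 6,rot=R(a0-th)); ctrl.hold(.04)
104 t36.3 [451.29 -18.76 104.58] a1.571 F [ 0.35  0.57 -0.93] M [ 0.018 -0.002  0.016] w10.4 j6 -0.04
98 t36.8 [450.73 -18.71  98.02] a1.571 F [-0.16  0.3  -0.43] M [-0.004  0.033  0.012] w10.5 j6 -0.04
94 t37.2 [450.71 -18.71  93.99] a1.571 F [-0.53  0.46 -0.08] M [-0.017 -0.027 -0.013] w10.4 j6 -0.04
90 t37.6 [450.7  -18.7   89.97] a1.571 F [-0.45 -0.04 -0.25] M [ 0.043 -0.037 -0.014] w9.9 j6 -0.04
86 t38.0 [450.7  -18.69  85.99] a1.571 F [0.2  0.15 0.12] M [0.025 0.024 0.015] w10.5 j6 -0.04
83.2 t38.4 [450.71 -18.71  83.2 ] a1.571 F [-0.08  0.1  -1.07] M [0.005 0.012 0.017] w10.6 j6 -0.04
landed 81.60 t39.5 [451.28 -18.76  82.13] a1.571 F [-0.23 -0.89  6.02] M [-0.065  0.033  0.044] w10.1 j6 -0.04
82.12948003460693
th 0.050 act 0.049 z 82.13 act 82.17 M 0.003 F [ 0.4 -0.2  3.2] t 39.8 w 10.2
th 0.100 act 0.099 z 81.70 act 81.93 M -0.021 F [-0.1 -0.2  5.5] t 40.1 w 10.1
th 0.150 act 0.148 z 81.26 act 81.47 M -0.047 F [-0.6  1.5  5.4] t 40.5 w 10.3
th 0.200 act 0.198 z 80.83 act 81.06 M -0.041 F [0.1 1.9 5.3] t 40.8 w 10.3
th 0.250 act 0.248 z 80.39 act 80.58 M -0.030 F [0.5 1.7 5.3] t 41.1 w 10.5
th 0.300 act 0.299 z 79.96 act 80.14 M -0.077 F [0.4 2.  4.8] t 41.4 w 10.4
th 0.350 act 0.349 z 79.53 act 79.74 M -0.049 F [0.8 1.8 5.4] t 41.7 w 10.1
th 0.400 act 0.399 z 79.09 act 79.26 M -0.071 F [0.4 1.4 4.5] t 42.0 w 10.3
th 0.450 act 0.449 z 78.66 act 78.84 M -0.079 F [1.1 1.7 5.6] t 42.4 w 10.6
th 0.500 act 0.499 z 78.23 act 78.40 M -0.056 F [1.  1.9 5.2] t 42.7 w 10.5
(0.49999999999999994, np.float64(-0.055517140588898096))
```

Past the jam point: this one is good. Continue to the stop.

```bash
python3 - <<'E'
from h import *
th,M=screw(453,-18.7,82.13,.5,.9,step=.05,prt=2,mlim=.2)
if M<.2: th,M=screw(453,-18.7,82.13,th,1.48,step=.03,prt=1,mlim=.36)
ctrl.hold(.3); st("tight")
E
```

```text
th 0.600 act 0.599 z 77.36 act 77.53 M -0.086 F [1.2 1.5 5. ] t 43.3 w 9.9
th 0.700 act 0.700 z 76.49 act 76.66 M -0.075 F [1.  1.2 5.6] t 43.9 w 10.4
th 0.800 act 0.800 z 76.23 act 76.56 M -0.015 F [0.3 0.4 7.6] t 44.6 w 10.4
th 0.900 act 0.900 z 76.23 act 76.56 M -0.009 F [-0.2 -0.1  7.5] t 45.2 w 10.6
th 0.930 act 0.930 z 76.23 act 76.55 M -0.020 F [ 0.  -0.2  7.9] t 45.5 w 10.0
th 0.960 act 0.960 z 76.23 act 76.55 M 0.012 F [-0.   0.3  6.8] t 45.8 w 10.3
th 0.990 act 0.990 z 76.23 act 76.56 M -0.015 F [0.4 0.3 7.4] t 46.2 w 10.6
th 1.020 act 1.020 z 76.23 act 76.57 M -0.034 F [0.1 0.3 7.4] t 46.5 w 10.3
th 1.050 act 1.050 z 76.23 act 76.57 M 0.020 F [ 0.3 -0.1  7.6] t 46.8 w 9.9
th 1.080 act 1.080 z 76.23 act 76.58 M 0.011 F [ 0.  -0.4  7.4] t 47.1 w 10.7
th 1.110 act 1.110 z 76.23 act 76.57 M 0.010 F [-0.5 -0.2  7.4] t 47.4 w 10.6
th 1.140 act 1.140 z 76.23 act 76.57 M 0.014 F [ 0.  -0.   7.2] t 47.7 w 10.4
th 1.170 act 1.169 z 76.23 act 76.55 M 0.143 F [-0.4  0.1  7.5] t 48.1 w 10.6
th 1.200 act 1.199 z 76.23 act 76.55 M 0.184 F [ 0.1 -0.   7.5] t 48.4 w 10.2
th 1.230 act 1.229 z 76.23 act 76.58 M 0.294 F [-0.5 -0.5  7.6] t 48.7 w 10.3
th 1.260 act 1.258 z 76.23 act 76.54 M 0.446 F [-0.8  0.1  8. ] t 49.0 w 10.4
STOP
tight t49.5 [452.18 -16.96  76.56] a0.312 F [ 0.43 -0.12  8.76] M [-0.054  0.101  0.476] w10.3 j6 1.22
```

```bash
python3 - <<'E'
from h import *
t=1.16;a=np.pi/2-t
ctrl.move_straight([453-2.3*np.sin(a),-18.7+2.3*np.cos(a),76.5],vel=10,rot=R(a)); st("relieved")
ctrl.grip(30); st("rel"); p=ctrl.get_obs()["eef_pos"]
ctrl.move_straight([p[0],p[1],140],vel=150)
ctrl.move_pose([500,-120,260],R(np.pi/2)); ctrl.hold(.3); st("view"); p,d,cp=snap("f1"); P=cloud(d,cp)
c=(453,-19.2); print("bar",rect(P,c,38,60,75),"cap",rect(P,c,34,44,75),"top",rect(P,c,34,44,55),"base",rect(P,c,80,10,21))
print("dish",rect(P,(434,-297),70,8,60),"cap in dish",rect(P,(434,-297),45,26,60),"bar",rect(P,(434,-297),45,38,60))
E
```

```text
relieved t49.9 [452.05 -16.93  76.58] a0.409 F [0.09 0.92 5.74] M [ 0.002 -0.121  0.1  ] w10.2 j6 1.13
rel t50.3 [451.7  -16.63  76.18] a0.411 F [ 0.52 -0.14 -0.56] M [-0.018  0.047 -0.019] w30.2 j6 1.12
view t52.6 [ 499.99 -119.87  259.99] a1.571 F [-0.43 -0.    0.34] M [ 0.005 -0.051  0.038] w29.9 j6 -0.24
bar [452.898 -21.199  47.082  12.705  -1.141  67.422 480.   ] cap [ 4.53073e+02 -2.21460e+01  5.35610e+01  5.08460e+01  3.22000e-01
  5.00640e+01  1.67700e+03] top [ 4.53073e+02 -2.21460e+01  5.35610e+01  5.08460e+01  3.22000e-01
  4.95990e+01  1.16100e+03] base [ 452.492  -20.253   95.701   90.243    0.      16.629 2821.   ]
dish [ 4.34470e+02 -2.99232e+02  1.05547e+02  1.05073e+02 -2.00000e-02
  2.22740e+01  4.44600e+03] cap in dish [ 4.34555e+02 -2.98314e+02  5.30250e+01  5.17840e+01 -1.01800e+00
  3.05400e+01  1.22100e+03] bar [ 4.34064e+02 -2.98387e+02  4.56100e+01  1.33170e+01 -8.00000e-03
  4.71800e+01  4.25000e+02]
```

View pics/f1.png

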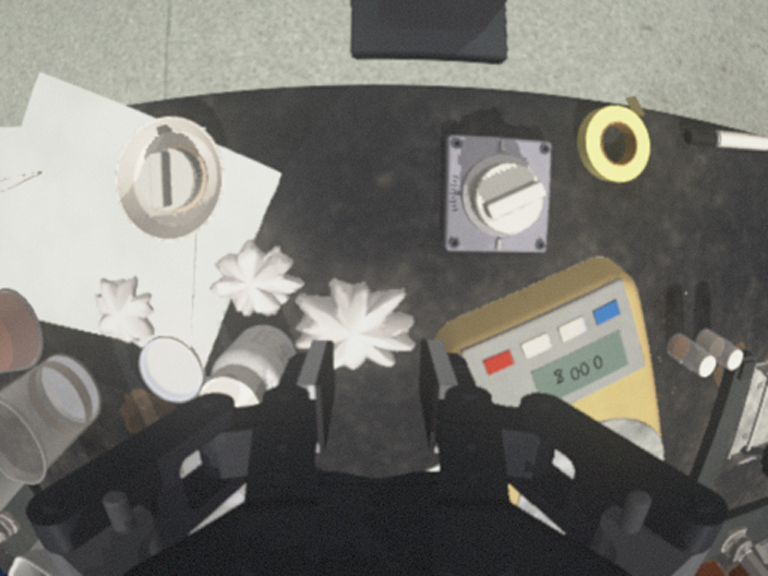

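```bash
python3 -c "
from rig import ctrl
print(ctrl.get_obs()['time']); ctrl.hand_in()"
```

```text
52.6417
the job is handed in; nothing more can be done
```

The job is handed in at 52.6 s of the 72 s allowed: the good closure is screwed home on the gauge and the bad one is in the white dish.

- **Bad closure:** I tried the left one first. From about 0.3 rad the torque climbed and it stopped going down. I stopped turning at 0.36 rad with 0.32 N m on the wrist (reading about 0.07), turned it back to the line, lifted it off and put it in the dish.
- **Good closure:** The right one ran down freely and turned level on the seat, meeting the stop at about 1.15 rad. I tightened it to about 0.45–0.48 N m (reading about 0.09), eased the torque off and released it.

**Last checks** (wrist-camera depth):
- **On the gauge:** the good closure's bar top is at 67.4 mm against 67 mm expected when fully home. My two centre estimates put it 1–2 mm off the gauge's centre, within the 4 mm allowed.
- **In the dish:** the bad closure stands upright within about 1 mm of the dish's centre.
- **Bystanders:** those in view look undisturbed, and the gripper is clear of everything.

I took the torque readings from the wrist moment and did not read the gauge's pointer. The wrist camera disagreed with the arm's position by about 1–2 mm sideways, so I aimed between the two, and both closures went on without side load.

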